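Twist a sprung rod socket into the bench rail

TASK

Take the loose rod socket out of the grey storage block and mount it about the middle of the open stretch of the bench rail, between the end clamp and the socket already fitted: put its nut lengthwise down through the slot, press against its spring, twist it a quarter turn and let it rise so that the nut's grooves catch both rail lips, square across the rail and upright like the fitted one. Feel for the slot gently, never loading the rail with more than about 40 N, let go of the socket, and leave the glassware and the stopper where they are.

Things in the scene. Friction and masses are not known exactly. Their poses are not given: they have to be found in the camera images.
- socket: Loose rod socket, 106 mm tall, 0.16 kg, upright in the storage block. Origin: on its axis, on the upper face of its steel nut (40 mm in x, 16.5 in y, 8 thick), z up. At each nut end a tooth stands 5 mm up, 16.5 to 20 mm from the axis in x; the grooves are between the teeth and the round stem (16 mm wide, 30 mm high); their floor is the upper face.
- head (a point): Centre of the loose socket's aluminium grip head, 50 mm above the socket's origin, same axes. The head is 34 mm in x, 22 mm in y (grip across these faces) and 40 mm high. The nut below is lengthwise with it.
- foot_pad (a point): Centre of the underside of the socket's sprung foot when relaxed, 36 mm below the socket's origin (does not follow the spring). The pad is 30 mm in x, 14 in y, 4 thick, on a thin post. The foot slides up into the nut: it yields at 4 N, then 0.6 N more per mm, and is hard up after 16 mm (13.6 N).
- base: Plywood base of the bench rail, 340 (x) by 126 (y) by 12 mm, fixed. Origin: centre of its underside; x runs along the rail from the low end clamp to the fitted socket, z up. On it between two dark strips lies a steel channel, parallel to x, 300 long, 56 wide, 44 high, floor 4 thick, 48 wide inside, open above by a slot 20 mm wide between two lips.
- lips (a point): Nominal middle of the slot at the lip tops, 56 mm above the base's origin, base axes. NOT exact: the channel itself sits anywhere up to 12 mm to either side (base y) and is packed up p = 0 to 3 mm; neither is measured, so feel for it. Lips: 4 mm thick, with edges (10 to 14 mm from the slot's middle) turned down to 10 mm below the lip tops.
- stretch (a point): Middle of the open stretch: base x = -30 mm, 56 mm above the base's origin; the socket may sit up to 40 mm from it along the rail. Heights of the socket's origin over the base's: foot meets the channel floor 52+p mm; the teeth pass under the lips only below 41+p; spring hard up 36+p; lips lying in the grooves 46+p.
- fitted (a point): Centre of the head of the identical socket already fitted in the channel at base x = +110 mm, 96 mm above the base's origin (nominal: shifted with the channel, +p). Its nut and head stand across the rail. The end clamp at the other end covers base x = -143 to -121 mm and rises 12 mm above the lips.
- rack: Grey plastic storage block, 95 by 75 by 45 mm, fixed. Origin: centre of its underside. In its middle is a pocket 43 mm (x) by 19.5 mm (y), 40 mm deep, in which the socket stands on its foot, its origin 41 mm above the bench, its x along the block's x.
- beaker: Glass beaker, 72 mm wide, 95 mm tall, loose bystander. Origin: centre of its underside.
- reagent: Brown glass bottle with a black cap, 52 mm wide, 130 mm tall, loose bystander. Origin: centre of its underside.
- stopper: Small red-brown rubber stopper, 34 mm wide, 28 mm tall, loose bystander. Origin: centre of its underside.

How it is judged:
By the outcome, as a careful person would: the job done as asked, in the order asked, and still so for the second after the job is handed in, with the robot touching nothing.
It also fails if it takes over 72 s, if anything falls off the work surface, if the arm or the gripper's body presses on something with over 40 N, if the wrist force passes 120 N, or if a joint passes its speed limit or range.

ROBOT

A 6-joint arm with a two-finger parallel gripper is mounted at the origin on the work surface. World frame = base frame: x ahead of the robot, y to its left, z up, the work surface at z = 0. Lengths are in m, angles in rad, forces in N, time in s.
With the tool pointing down it reaches from about 0.375 to 0.9 m from the base axis. Payload 3.1 kg.
Tool frame: the origin (TCP) lies at the very end of the fingers, on their centre line; the grasp point (between the pads) lies 19 mm behind it (manip.pinch_z is the distance from the TCP to the grasp point, in m); z points along the fingers, y is the direction in which the jaws open and shut (so a half turn about z gives the same grasp; the last joint's range is limited). The gripper opens to 85 mm and grips with 20 to 120 N. Pads are 22 mm wide; open, the fingers measure 114 mm over their backs; the gripper's body (76 mm by 85 mm) begins 54 mm behind the grasp point. The pads swing forward as they close: fully open they stand 13 mm farther back than shut.
Start: joints at [1.101, 0.527, 1.433, -0, 1.181, -0.178], TCP at [0.179, 0.599, 0.231] pointing down, gripper open.
Joint ranges: [-3.08, 3.08], [-0.75, 2.2], [0.22, 2.44], [-1.43, 4.57], [0, 2.65], [-2.85, 2.85]. Speed limits (rad/s): [2.79, 2.79, 3.14, 3.14, 3.14, 3.14].

INTERFACE

Orientations are given as a unit quaternion [x, y, z, w].
In Python, from station import manip gives the robot as it stands.
- The arm moves only by the tool drive_tool, never from a script. Its argument "increments" is a list of rows, each a list of 7 numbers: the closure in counts, from 0 (fully open) to 255 (shut), then the shift along the tool's x, y, z in cm, then the turn, a rotation vector about the tool's x, y, z in rad. A call has 1 to 20 rows; each row is the pose to reach, as a shift and turn from the pose commanded when the call began, along the tool's axes at that moment; what a row does not reach only later rows make up. A row lasts 1/10 s, in which the tool goes at most 50 mm and 8.59 degrees, less where a joint would pass 70% of its speed; a pose out of reach is approached as far as the arm can. A call with a gripper value outside its range is refused whole. The fingers move at their own pace and stop on an object; "force" is the grip in N (left out, the last holds). Time passes only in rows, so rows that repeat a pose let the fingers close. It gives the time, the measured TCP pose, the force and the opening at its end, in the units of the state.
- manip.sense(): the state, without advancing time (a new reading comes with each control period).
- manip.snapshot(name): name is "scene" or "top"; returns the picture (480x640x3 uint8, red, green, blue); there is no depth.
- manip.camera_model(name): a dict with "mtx" (3x3 intrinsics, pixels), "k1" (the pictures are not rectified: a ray, as slopes to the right and down, at radius r is drawn at 1 + k1 r^2 times it, then the intrinsics apply), "cam_to_world" (4x4, takes a point from camera to world coordinates). Camera axes: x right, y down, z forward; pixel columns grow to the right and rows downward; lengths in m; the calibration is good to about 2 mm. A picture is of the moment at which its call begins. camera_model takes no time and is no camera call.
- manip.sign_off(): hands the job in, once; it reports no verdict.
The state is a dict: "t": time; "q": joint angles; "qd": joint speeds; "tau": joint torques, N m; "tcp_pos": TCP position; "tool_rot": TCP orientation; "force": force on the tool from outside, world axes, zero at the start; "ft_torque": the same for the moment, N m; "finger_gap": opening from 0.0 (shut) to 1.0 (fully open).
Only numpy, scipy, OpenCV 4.12 (cv2) and the standard library are available. Lean on these libraries where they do the work, as an engineer would, in place of code of your own. Each camera call takes 0.05 s, during which the arm holds its last target. There are 200 camera calls.

## Working session

There is one attempt and no reset: what is moved stays moved. The work goes in short steps, Python scripts to look and compute and a tool call to move; the robot and the scene stay as the last step left them, time stands still between calls to the robot, and variables do not carry over. Pictures are saved under pics/ and viewed, about 8 in all and at most 12, crops included, and the job is handed in when it is done.

Besides the shell and the picture viewer there is one more tool, called after ">>>" as name(argument=value, ...), one argument or row to a line, values as JSON. drive_tool: Moves the arm, as the interface text tells. Its arguments: {"type":"object","properties":{"increments":{"type":"array","items":{"type":"array","items":{"type":"number"}}},"force":{"type":"number"}},"required":["increments"]}

```bash
mkdir -p pics; ls; python3 - <<'E'
from station import manip
import cv2,numpy as np
for n in("scene","top"):
    cv2.imwrite(f"pics/{n}0.png",manip.snapshot(n)[:,:,::-1])
    c=manip.camera_model(n);print(n,np.round(c["mtx"],1).tolist(),c["k1"],np.round(c["cam_to_world"],3).tolist())
s=manip.sense();print(s["t"],s["tcp_pos"],s["tool_rot"],s["force"],s["finger_gap"])
E
```

```text
pics
scene [[555.8, 0.0, 315.1], [0.0, 555.8, 232.6], [0.0, 0.0, 1.0]] -0.08638625704977505 [[0.841, 0.456, -0.29, 0.818], [0.541, -0.697, 0.471, -0.415], [0.013, -0.553, -0.833, 0.79], [0.0, 0.0, 0.0, 1.0]]
top [[571.6, 0.0, 318.4], [0.0, 571.6, 241.2], [0.0, 0.0, 1.0]] -0.054061075243406614 [[0.021, -0.988, 0.156, 0.452], [-1.0, -0.019, 0.01, 0.001], [-0.007, -0.156, -0.988, 0.858], [0.0, 0.0, 0.0, 1.0]]
0.1 [0.17887008 0.59817081 0.23042574] [ 1.44896034e-01  9.89446376e-01 -9.47987458e-04 -3.29559922e-04] [-0.47029883 -0.0315518  -0.34475892] 0.9984018524373965
```

View pics/scene0.png

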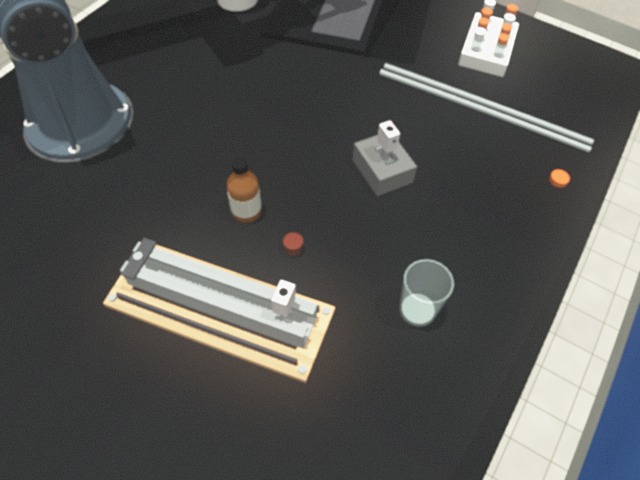

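View pics/top0.png

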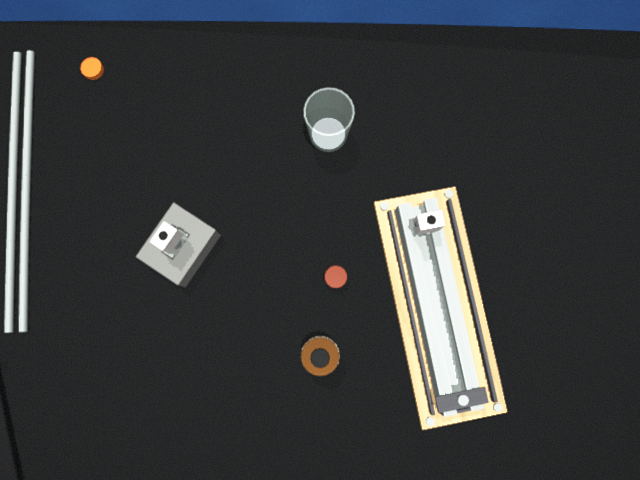

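The scene view shows the socket in the rack (388,130), the fitted one (284,293) and the clamp (140,258). In the top view the rack is at (178,245), the loose head at (165,236), the rail quad runs (375,202)–(506,411), and the fitted head is at (431,220).

```bash
cat > h.py <<'E'
from station import manip
import cv2,numpy as np
def ray(n,uv):
    c=manip.camera_model(n);K=np.array(c["mtx"]);T=np.array(c["cam_to_world"])
    d=np.atleast_2d(np.array(uv,float));p=np.c_[(d[:,0]-K[0,2])/K[0,0],(d[:,1]-K[1,2])/K[1,1]]
    u=p.copy()
    for _ in range(20): u=p/(1+c["k1"]*(u**2).sum(1,keepdims=True))
    return T[:3,3],np.c_[u,np.ones(len(u))]@T[:3,:3].T
def onplane(n,uv,z):
    o,d=ray(n,uv);return o+d*((z-o[2])/d[:,2])[:,None]
def proj(n,P):
    c=manip.camera_model(n);K=np.array(c["mtx"]);T=np.array(c["cam_to_world"])
    q=(np.atleast_2d(P)-T[:3,3])@T[:3,:3];u=q[:,:2]/q[:,2:];u=u*(1+c["k1"]*(u**2).sum(1,keepdims=True))
    return u*[K[0,0],K[1,1]]+K[:2,2]
E
python3 - <<'E'
from h import *
im=cv2.imread("pics/top0.png");sc=cv2.imread("pics/scene0.png")
hsv=cv2.cvtColor(im,cv2.COLOR_BGR2HSV)
m=cv2.inRange(hsv,(8,60,120),(35,255,255));m[:,:360]=0
pts=cv2.findNonZero(m);r=cv2.minAreaRect(pts);b=cv2.boxPoints(r);print("wood px",b.tolist())
w=onplane("top",b,0.012);print(np.round(w,4).tolist(), np.linalg.norm(w-np.roll(w,1,0),axis=1))
rr=cv2.minAreaRect(w[:,:2].astype(np.float32));print(rr)
def crop(i,x,y,w,h):return cv2.resize(i[y:y+h,x:x+w],(400,300),interpolation=cv2.INTER_CUBIC)
out=np.vstack([np.hstack([crop(im,130,200,100,75),crop(im,385,185,100,75)]),np.hstack([crop(sc,345,115,100,75),crop(sc,235,265,100,75)])])
cv2.imwrite("pics/c1.png",out)
E
```

```text
wood px [[372.3072509765625, 201.43417358398438], [458.15118408203125, 183.03903198242188], [507.234130859375, 412.0926818847656], [421.39019775390625, 430.4878234863281]]
[[0.6473, -0.0709, 0.012], [0.6787, -0.2018, 0.012], [0.3407, -0.2679, 0.012], [0.3134, -0.1437, 0.012]] [0.34182915 0.13459295 0.34440577 0.12722658]
((0.49604588747024536, -0.1727270781993866), (0.34464529156684875, 0.13456347584724426), 12.288662910461426)
```

View pics/c1.png

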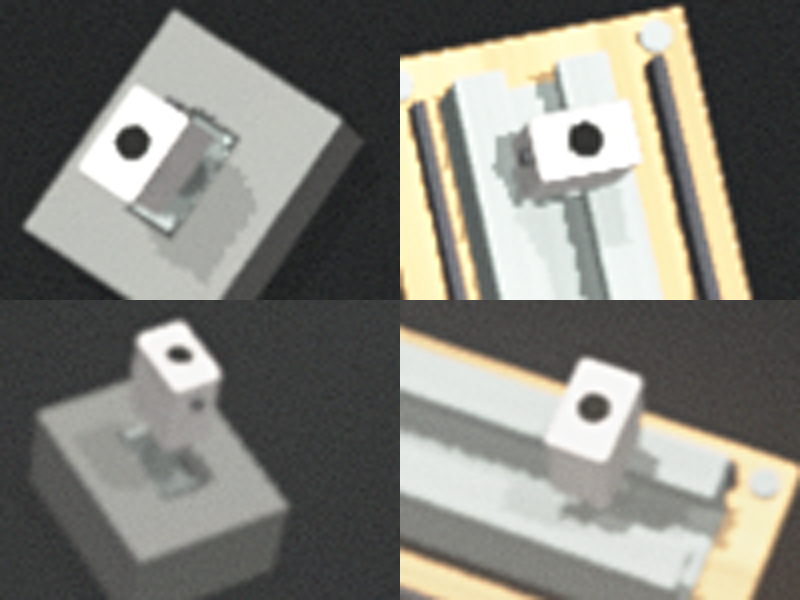

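The crops show both heads' white tops with dark holes: top view loose (162.6,235.1) and fitted (430.9,219.1), scene view loose (389.4,128.1) and fitted (283.1,291.6).

```bash
python3 - <<'E'
from h import *
from scipy.optimize import least_squares
im=cv2.imread("pics/top0.png")
hsv=cv2.cvtColor(im,cv2.COLOR_BGR2HSV)
m=cv2.inRange(hsv,(8,60,120),(35,255,255));m[:,:360]=0
hull=cv2.convexHull(cv2.findNonZero(m));q=cv2.approxPolyDP(hull,8,True)[:,0];print("wood",q.tolist())
w=onplane("top",q,.012);print(np.round(w,4).tolist());e=np.roll(w,-1,0)-w
print(np.linalg.norm(e,axis=1),np.degrees(np.arctan2(e[:,1],e[:,0])),"centre",w.mean(0))
def tri(a,b):
    o1,d1=ray("top",a);o2,d2=ray("scene",b);d1=d1[0];d2=d2[0]
    t=np.linalg.lstsq(np.c_[d1,-d2],o2-o1,rcond=None)[0];p,r=o1+t[0]*d1,o2+t[1]*d2;return (p+r)/2,np.linalg.norm(p-r)
for nm,a,b,z in(("loose",(162.6,235.1),(389.4,128.1),.111),("fitted",(430.9,219.1),(283.1,291.6),.1175)):
    print(nm,tri(a,b),onplane("top",a,z),onplane("scene",b,z))
g=cv2.cvtColor(im,cv2.COLOR_BGR2GRAY)
for nm,(x,y),z in(("loose",(163,235),.111),("fitted",(431,219),.1175)):
    k=np.zeros_like(g);k[y-25:y+25,x-25:x+25]=(im[y-25:y+25,x-25:x+25].min(2)>235)*255
    n,l,s,_=cv2.connectedComponentsWithStats(k);i=1+s[1:,4].argmax();r=cv2.minAreaRect(cv2.findNonZero((l==i).astype(np.uint8)))
    W=onplane("top",cv2.boxPoints(r),z);r2=cv2.minAreaRect(W[:,:2].astype(np.float32));print(nm,"rect",r2)
m=((g>90)&(hsv[:,:,1]<60)).astype(np.uint8);n,l,s,_=cv2.connectedComponentsWithStats(m)
i=l[265,170];k=(l==i).astype(np.uint8);hull=cv2.convexHull(cv2.findNonZero(k));q=cv2.approxPolyDP(hull,6,True)[:,0]
W=onplane("top",q,.045);e=np.roll(W,-1,0)-W;print("rack",q.tolist(),np.round(W,4).tolist(),np.linalg.norm(e,axis=1),np.degrees(np.arctan2(e[:,1],e[:,0])))
E
```

```text
wood [[506, 412], [421, 428], [375, 201], [455, 187]]
[[0.3409, -0.2661, 0.012], [0.3168, -0.1431, 0.012], [0.6481, -0.075, 0.012], [0.6724, -0.1968, 0.012]]
[0.12533409 0.33822019 0.12426251 0.33872621] [ 101.05732301   11.61956638  -78.71497354 -168.19983786] centre [ 0.49454657 -0.17026211  0.012     ]
loose (array([0.57265069, 0.21526935, 0.11241219]), np.float64(0.0013137008403398753)) [[0.57339799 0.21613119 0.111     ]] [[0.57172454 0.21600296 0.111     ]]
fitted (array([ 0.59994151, -0.13955809,  0.11887005]), np.float64(0.0010089846731904408)) [[ 0.60059902 -0.1394871   0.1175    ]] [[ 0.5991219  -0.13933487  0.1175    ]]
loose rect ((0.5731530785560608, 0.21595513820648193), (0.02189234271645546, 0.03401488438248634), 58.17218017578125)
fitted rect ((0.5984503626823425, -0.12975522875785828), (0.0562036857008934, 0.054409921169281006), 10.486355781555176)
rack [[215, 230], [178, 284], [136, 257], [173, 202]] [[0.5931, 0.1591, 0.045], [0.5138, 0.2085, 0.045], [0.5514, 0.272, 0.045], [0.6335, 0.223, 0.045]] [0.09346977 0.07377822 0.0956416  0.07557001] [ 148.09483201   59.33858957  -30.82249958 -122.32469773]
```

```bash
cat >> h.py <<'E'
from scipy.spatial.transform import Rotation as R
def to(x,y,z,az):  # az: world azimuth (deg) of tool y; tool down
    s=manip.sense();M=R.from_quat(s["tool_rot"])
    a=np.radians(az);Y=np.array([np.cos(a),np.sin(a),0]);Z=np.array([0,0,-1.]);T=R.from_matrix(np.c_[np.cross(Y,Z),Y,Z])
    my=M.as_matrix()[:,1]
    print("t %.2f"%s["t"],"tcp mm",np.round(s["tcp_pos"]*1000,1),"az %.2f"%np.degrees(np.arctan2(my[1],my[0])),"F",np.round(s["force"],1),"M",np.round(s["ft_torque"],2),"gap %.3f"%s["finger_gap"],"q",np.round(s["q"],2))
    print("shift cm",np.round(M.inv().apply(np.array([x,y,z])-s["tcp_pos"])*100,2),"turn",np.round((M.inv()*T).as_rotvec(),3))
E
python3 -c "
from h import *
to(.5727,.2158,.16,58.3)"
```

```text
t 0.10 tcp mm [178.9 598.2 230.4] az 73.34 F [-0.5 -0.  -0.3] M [-0.04  0.04  0.03] gap 0.998 q [ 1.1   0.53  1.43  0.    1.18 -0.18]
shift cm [-48.7  -25.33   7.07] turn [-0.002 -0.     0.262]
```

>>> drive_tool(
  increments=[
    [0, -12, -6, 1, 0, 0, 0.06],
    [0, -24, -12, 2, 0, 0, 0.13],
    [0, -36, -19, 4, 0, 0, 0.2],
    [0, -48.7, -25.3, 7, -0.002, 0, 0.262],
    [0, -48.7, -25.3, 7, -0.002, 0, 0.262],
    [0, -48.7, -25.3, 7, -0.002, 0, 0.262],
    [0, -48.7, -25.3, 7, -0.002, 0, 0.262],
    [0, -48.7, -25.3, 7, -0.002, 0, 0.262],
    [0, -48.7, -25.3, 7, -0.002, 0, 0.262],
    [0, -48.7, -25.3, 7, -0.002, 0, 0.262],
    [0, -48.7, -25.3, 7, -0.002, 0, 0.262],
    [0, -48.7, -25.3, 7, -0.002, 0, 0.262],
    [0, -48.7, -25.3, 7, -0.002, 0, 0.262],
    [0, -48.7, -25.3, 7, -0.002, 0, 0.262],
    [0, -48.7, -25.3, 7, -0.002, 0, 0.262],
    [0, -48.7, -25.3, 7, -0.002, 0, 0.262],
    [0, -48.7, -25.3, 7, -0.002, 0, 0.262],
    [0, -48.7, -25.3, 7, -0.002, 0, 0.262],
  ],
  force=40,
)

```text
t: 1.9
tcp_pos: [0.5728, 0.2174, 0.1616]
tool_rot: [0.272, 0.962, 0.001, 0.0]
force: [0.2, -0.1, -0.9]
finger_gap: 0.998
```

```bash
python3 -c "
from h import *
to(.5727,.2158,.072,58.3)"
```

```text
t 1.90 tcp mm [572.8 217.4 161.6] az 58.40 F [ 0.2 -0.1 -0.9] M [-0.06  0.02  0.01] gap 0.998 q [ 0.18  0.59  1.53  0.    1.01 -0.84]
shift cm [-0.08 -0.16  8.96] turn [ 0.002 -0.     0.002]
```

>>> drive_tool(
  increments=[
    [0, -0.1, -0.15, 3, 0.002, 0, 0.002],
    [0, -0.1, -0.15, 6, 0.002, 0, 0.002],
    [0, -0.1, -0.15, 8, 0.002, 0, 0.002],
    [0, -0.1, -0.15, 8.9, 0.002, 0, 0.002],
    [0, -0.1, -0.15, 8.9, 0.002, 0, 0.002],
    [0, -0.1, -0.15, 8.9, 0.002, 0, 0.002],
    [120, -0.1, -0.15, 8.9, 0.002, 0, 0.002],
    [150, -0.1, -0.15, 8.9, 0.002, 0, 0.002],
    [255, -0.1, -0.15, 8.9, 0.002, 0, 0.002],
    [255, -0.1, -0.15, 8.9, 0.002, 0, 0.002],
    [255, -0.1, -0.15, 8.9, 0.002, 0, 0.002],
    [255, -0.1, -0.15, 8.9, 0.002, 0, 0.002],
    [255, -0.1, -0.15, 8.9, 0.002, 0, 0.002],
    [255, -0.1, -0.15, 8.9, 0.002, 0, 0.002],
  ],
  force=50,
)

```text
t: 3.3
tcp_pos: [0.5735, 0.2152, 0.0725]
tool_rot: [0.274, 0.962, 0.0, 0.0]
force: [-0.9, 0.2, 3.1]
finger_gap: 0.251
```

```bash
python3 -c "
from h import *
to(.5727,.2158,.25,58.3)
cv2.imwrite('pics/g1.png',cv2.resize(manip.snapshot('scene')[60:240,270:510,::-1],(800,600)))"
```

```text
t 3.30 tcp mm [573.5 215.2  72.5] az 58.21 F [-0.9  0.2  3.1] M [0.07 0.02 0.02] gap 0.251 q [ 0.18  0.72  1.58  0.    0.84 -0.84]
shift cm [  0.1    0.02 -17.75] turn [ 0.     0.    -0.002]
```

View pics/g1.png

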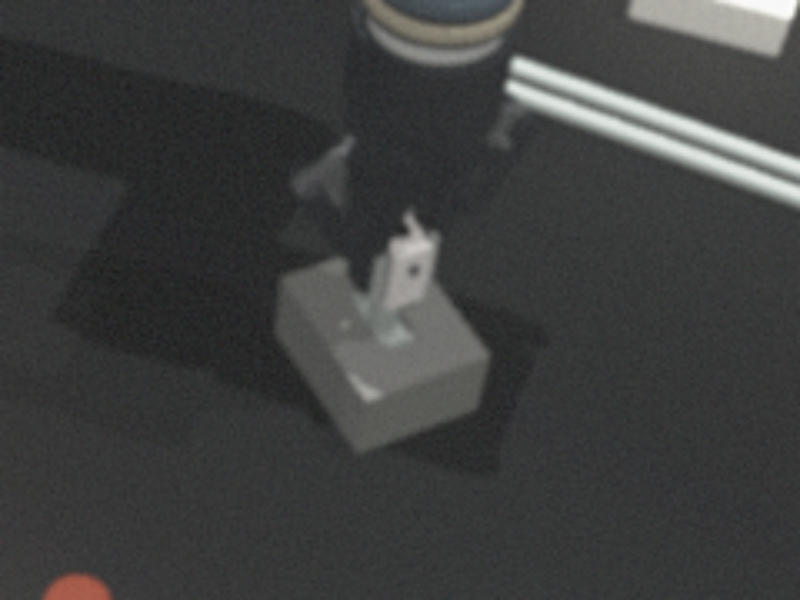

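The socket is gripped (gap 21 mm) and still upright in the block. Next I lift it and carry it over.

>>> drive_tool(
  increments=[
    [255, 0, 0, -2, 0, 0, 0],
    [255, 0, 0, -4, 0, 0, 0],
    [255, 0, 0, -7, 0, 0, 0],
    [255, 0, 0, -10, 0, 0, 0],
    [255, 0, 0, -14, 0, 0, 0],
    [255, 0, 0, -17.8, 0, 0, 0],
    [255, 0, 0, -17.8, 0, 0, 0],
    [255, 0, 0, -17.8, 0, 0, 0],
  ],
)

```text
t: 4.15
tcp_pos: [0.573, 0.215, 0.2503]
tool_rot: [0.274, 0.962, 0.0, -0.0]
force: [-0.5, -0.5, -2.2]
finger_gap: 0.251
```

```bash
python3 -c "
from h import *
to(.463,-.1678,.25,101.7)"
```

```text
t 4.15 tcp mm [573.  215.  250.3] az 58.22 F [-0.5 -0.5 -2.2] M [ 0.03  0.   -0.  ] gap 0.251 q [ 0.18  0.49  1.45  0.    1.21 -0.84]
shift cm [-1.081e+01 -3.834e+01  3.000e-02] turn [ 0.    -0.    -0.759]
```

>>> drive_tool(
  increments=[
    [255, -1, -4, 0, 0, 0, -0.07],
    [255, -2.2, -8, 0, 0, 0, -0.15],
    [255, -3.3, -12, 0, 0, 0, -0.23],
    [255, -4.5, -16, 0, 0, 0, -0.3],
    [255, -5.6, -20, 0, 0, 0, -0.4],
    [255, -6.8, -24, 0, 0, 0, -0.5],
    [255, -7.9, -28, 0, 0, 0, -0.58],
    [255, -9, -32, 0, 0, 0, -0.65],
    [255, -10.1, -36, 0, 0, 0, -0.72],
    [255, -10.8, -38.3, 0, 0, 0, -0.759],
    [255, -10.8, -38.3, 0, 0, 0, -0.759],
    [255, -10.8, -38.3, 0, 0, 0, -0.759],
    [255, -10.8, -38.3, 0, 0, 0, -0.759],
    [255, -10.8, -38.3, 0, 0, 0, -0.759],
    [255, -10.8, -38.3, 0, 0, 0, -0.759],
  ],
)

```text
t: 5.65
tcp_pos: [0.4635, -0.1663, 0.2501]
tool_rot: [-0.103, 0.995, 0.0, -0.0]
force: [0.7, 0.2, -1.8]
finger_gap: 0.251
```

```bash
python3 -c "
from h import *
to(.463,-.1678,.135,101.7)"
```

```text
t 5.65 tcp mm [ 463.5 -166.3  250.1] az 101.79 F [ 0.7  0.2 -1.8] M [ 0.05 -0.   -0.01] gap 0.251 q [-0.57  0.32  1.73  0.    1.08 -2.35]
shift cm [ 0.07 -0.15 11.51] turn [ 0.001 -0.     0.002]
```

>>> drive_tool(
  increments=[
    [255, 0.05, -0.13, 4, 0.001, 0, 0.002],
    [255, 0.05, -0.13, 8, 0.001, 0, 0.002],
    [255, 0.05, -0.13, 10.5, 0.001, 0, 0.002],
    [255, 0.05, -0.13, 11.5, 0.001, 0, 0.002],
    [255, 0.05, -0.13, 11.5, 0.001, 0, 0.002],
    [255, 0.05, -0.13, 11.5, 0.001, 0, 0.002],
    [255, 0.05, -0.13, 11.5, 0.001, 0, 0.002],
  ],
)

```text
t: 6.35
tcp_pos: [0.4643, -0.1693, 0.1367]
tool_rot: [-0.101, 0.995, -0.002, 0.001]
force: [-0.6, 0.1, -2.0]
finger_gap: 0.251
```

```bash
python3 -c "
from h import *
to(.463,-.1678,.135,101.7)
cv2.imwrite('pics/g2.png',cv2.resize(manip.snapshot('scene')[180:390,90:370,::-1],(800,600),interpolation=cv2.INTER_CUBIC))"
```

```text
t 6.35 tcp mm [ 464.3 -169.3  136.7] az 101.60 F [-0.6  0.1 -2. ] M [-0.02 -0.02  0.  ] gap 0.251 q [-0.58  0.5   1.85 -0.    0.79 -2.35]
shift cm [0.1  0.17 0.17] turn [-0.003  0.002 -0.002]
```

View pics/g2.png

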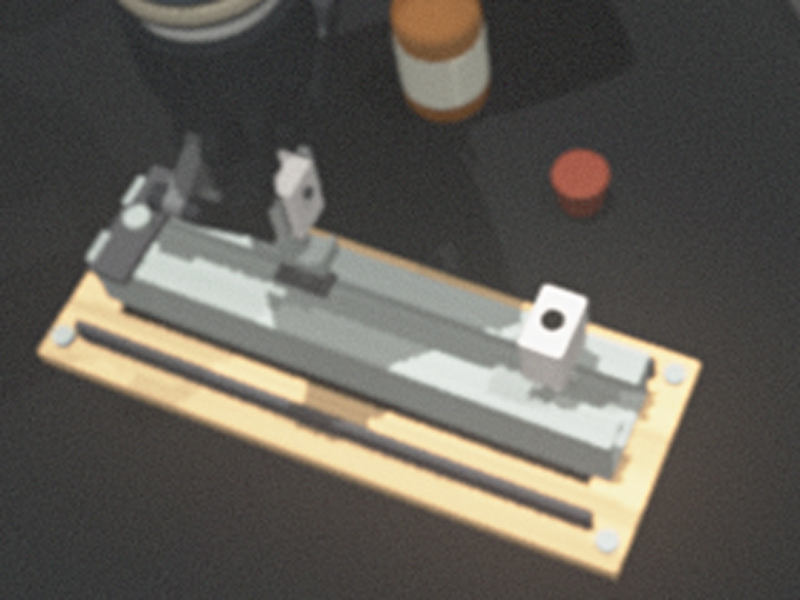

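The foot pad (305,280 in the crop) hangs over the slot. The fitted socket, bottle and stopper haven't moved. Next I compute the lateral error and lower gently.

```bash
cat >> h.py <<'E'
def rail():
    p=manip.sense()["tcp_pos"];a=np.radians(11.7);ex=np.array([np.cos(a),np.sin(a)]);ey=np.array([-ex[1],ex[0]])
    d=p[:2]-[.600,-.1395];s=d-0;f=manip.sense()["force"]
    print("rail x %.1f  lateral %.1f mm z %.1f"%(110+1000*s@ex,1000*s@ey,1000*p[2]),"Fx,Fy rail %.1f %.1f Fz %.1f"%(f[:2]@ex,f[:2]@ey,f[2]))
E
python3 -c "
from h import *
manip.snapshot('top');rail();to(.463,-.1678,.126,101.7);manip.snapshot('top');rail()"
```

```text
rail x -29.2  lateral -1.5 mm z 136.6 Fx,Fy rail -0.4 -0.3 Fz -1.1
t 6.45 tcp mm [ 464.  -169.2  136.6] az 101.59 F [-0.3 -0.3 -1.1] M [-0.05 -0.03  0.  ] gap 0.254 q [-0.58  0.5   1.85 -0.    0.79 -2.35]
shift cm [0.07 0.16 1.06] turn [-0.003  0.002 -0.002]
rail x -29.4  lateral -1.4 mm z 136.4 Fx,Fy rail 0.4 -0.7 Fz -2.7
```

>>> drive_tool(
  increments=[
    [255, 0.05, 0.15, 0.6, -0.003, 0.002, 0],
    [255, 0.05, 0.15, 1.2, -0.003, 0.002, 0],
    [255, 0.05, 0.15, 1.6, -0.003, 0.002, 0],
    [255, 0.05, 0.15, 2.0, -0.003, 0.002, 0],
    [255, 0.05, 0.15, 2.4, -0.003, 0.002, 0],
    [255, 0.05, 0.15, 2.4, -0.003, 0.002, 0],
    [255, 0.05, 0.15, 2.4, -0.003, 0.002, 0],
  ],
)

```text
t: 7.2
tcp_pos: [0.4623, -0.1674, 0.1111]
tool_rot: [-0.101, 0.995, 0.001, -0.001]
force: [0.5, -0.7, -1.4]
finger_gap: 0.25
```

```bash
python3 -c "
from h import *
rail();to(.463,-.1678,.112,101.7)"
```

```text
rail x -30.5  lateral 0.6 mm z 111.1 Fx,Fy rail 0.3 -0.8 Fz -1.4
t 7.20 tcp mm [ 462.3 -167.4  111.1] az 101.58 F [ 0.5 -0.7 -1.4] M [-0.06 -0.   -0.04] gap 0.250 q [-0.58  0.55  1.87 -0.    0.73 -2.35]
shift cm [-0.06 -0.06 -0.09] turn [ 0.002 -0.002 -0.002]
```

>>> drive_tool(
  increments=[
    [255, 0, 0.1, 0, 0, 0, 0],
    [255, 0, 0.2, 0, 0, 0, 0],
    [255, 0, 0.3, 0, 0, 0, 0],
    [255, 0, 0.3, 0, 0, 0, 0],
    [255, 0, 0.3, 0, 0, 0, 0],
  ],
)

```text
t: 7.7
tcp_pos: [0.462, -0.1644, 0.1113]
tool_rot: [-0.101, 0.995, 0.001, -0.001]
force: [0.7, -1.2, -2.7]
finger_gap: 0.251
```

```bash
python3 -c "
from h import *
rail()"
```

```text
rail x -30.2  lateral 3.6 mm z 111.3 Fx,Fy rail 0.4 -1.3 Fz -2.7
```

>>> drive_tool(
  increments=[
    [255, 0, -0.2, 0, 0, 0, 0],
    [255, 0, -0.4, 0, 0, 0, 0],
    [255, 0, -0.6, 0, 0, 0, 0],
    [255, 0, -0.6, 0, 0, 0, 0],
    [255, 0, -0.6, 0, 0, 0, 0],
  ],
)

```text
t: 8.2
tcp_pos: [0.4629, -0.1703, 0.1113]
tool_rot: [-0.101, 0.995, 0.001, -0.001]
force: [0.5, 0.0, -1.8]
finger_gap: 0.249
```

```bash
python3 -c "
from h import *
rail()"
```

```text
rail x -30.5  lateral -2.4 mm z 111.3 Fx,Fy rail 0.5 -0.1 Fz -1.8
```

>>> drive_tool(
  increments=[
    [255, 0, -0.07, 0, 0, 0, 0],
    [255, 0, -0.15, 0, 0, 0, 0],
    [255, 0, -0.15, 0, 0, 0, 0],
    [255, 0, -0.15, 0, 0, 0, 0],
  ],
)

```text
t: 8.6
tcp_pos: [0.4632, -0.1718, 0.1113]
tool_rot: [-0.101, 0.995, 0.001, -0.001]
force: [-0.7, -0.5, -1.8]
finger_gap: 0.251
```

```bash
python3 -c "
from h import *
rail()"
```

```text
rail x -30.5  lateral -3.9 mm z 111.3 Fx,Fy rail -0.8 -0.4 Fz -1.8
```

>>> drive_tool(
  increments=[
    [255, 0, 0.3, 0, 0, 0, 0],
    [255, 0, 0.6, 0, 0, 0, 0],
    [255, 0, 0.87, 0, 0, 0, 0],
    [255, 0, 0.87, 0, 0, 0, 0],
    [255, 0, 0.87, 0, 0, 0, 0],
  ],
)

```text
t: 9.1
tcp_pos: [0.4615, -0.1633, 0.1112]
tool_rot: [-0.101, 0.995, 0.001, -0.001]
force: [-0.7, -1.8, -3.4]
finger_gap: 0.251
```

```bash
python3 -c "
from h import *
rail()"
```

```text
rail x -30.4  lateral 4.8 mm z 111.2 Fx,Fy rail -1.1 -1.6 Fz -3.4
```

The pad had sunk below the turned-down lip edges. I'll recentre, raise it 5 mm so the pad is level with the edges, and probe again.

>>> drive_tool(
  increments=[
    [255, 0, -0.2, 0, 0, 0, 0],
    [255, 0, -0.45, 0, 0, 0, 0],
    [255, 0, -0.45, 0, 0, 0, 0],
    [255, 0, -0.45, -0.3, 0, 0, 0],
    [255, 0, -0.45, -0.5, 0, 0, 0],
    [255, 0, -0.35, -0.5, 0, 0, 0],
    [255, 0, -0.25, -0.5, 0, 0, 0],
    [255, 0, -0.15, -0.5, 0, 0, 0],
    [255, 0, -0.15, -0.5, 0, 0, 0],
    [255, 0, -0.15, -0.5, 0, 0, 0],
  ],
)

```text
t: 10.1
tcp_pos: [0.4623, -0.1656, 0.1165]
tool_rot: [-0.101, 0.995, 0.0, -0.001]
force: [0.4, -4.2, -1.5]
finger_gap: 0.247
```

```bash
python3 -c "
from h import *
rail()"
```

```text
rail x -30.1  lateral 2.3 mm z 116.5 Fx,Fy rail -0.5 -4.2 Fz -1.5
```

>>> drive_tool(
  increments=[
    [255, 0, -0.2, 0, 0, 0, 0],
    [255, 0, -0.4, 0, 0, 0, 0],
    [255, 0, -0.6, 0, 0, 0, 0],
    [255, 0, -0.6, 0, 0, 0, 0],
    [255, 0, -0.6, 0, 0, 0, 0],
  ],
)

```text
t: 10.6
tcp_pos: [0.4628, -0.1704, 0.1161]
tool_rot: [-0.101, 0.995, 0.001, -0.001]
force: [-0.5, 0.4, -1.6]
finger_gap: 0.252
```

```bash
python3 -c "
from h import *
rail()"
```

```text
rail x -30.6  lateral -2.4 mm z 116.1 Fx,Fy rail -0.4 0.5 Fz -1.6
```

>>> drive_tool(
  increments=[
    [255, 0, -0.1, 0, 0, 0, 0],
    [255, 0, -0.2, 0, 0, 0, 0],
    [255, 0, -0.25, 0, 0, 0, 0],
    [255, 0, -0.25, 0, 0, 0, 0],
    [255, 0, -0.25, 0, 0, 0, 0],
  ],
)

```text
t: 11.1
tcp_pos: [0.4631, -0.1722, 0.1162]
tool_rot: [-0.101, 0.995, 0.002, -0.002]
force: [-0.7, 3.5, -0.2]
finger_gap: 0.254
```

```bash
python3 -c "
from h import *
rail()"
```

```text
rail x -30.7  lateral -4.3 mm z 116.2 Fx,Fy rail 0.1 3.6 Fz -0.2
```

>>> drive_tool(
  increments=[
    [255, 0, 0.2, 0, 0, 0, 0],
    [255, 0, 0.39, 0, 0, 0, 0.002],
    [255, 0, 0.39, 0.7, 0, 0, 0.002],
    [255, 0, 0.39, 1.3, 0, 0, 0.002],
    [255, 0, 0.39, 1.7, 0, 0, 0.002],
    [255, 0, 0.39, 1.9, 0, 0, 0.002],
    [255, 0, 0.39, 2.05, 0, 0, 0.002],
    [255, 0, 0.39, 2.2, 0, 0, 0.002],
    [255, 0, 0.39, 2.3, 0, 0, 0.002],
    [255, 0, 0.39, 2.3, 0, 0, 0.002],
  ],
)

```text
t: 12.1
tcp_pos: [0.4627, -0.1692, 0.0933]
tool_rot: [-0.1, 0.995, 0.001, -0.001]
force: [0.3, 0.1, -2.5]
finger_gap: 0.247
```

```bash
python3 -c "
from h import *
rail();to(.463,-.1678,.112,101.7)"
```

```text
rail x -30.5  lateral -1.3 mm z 93.3 Fx,Fy rail 0.4 0.0 Fz -2.5
t 12.10 tcp mm [ 462.7 -169.2   93.3] az 101.47 F [ 0.3  0.1 -2.5] M [-0.04 -0.    0.04] gap 0.247 q [-0.58  0.58  1.88 -0.    0.69 -2.35]
shift cm [-0.05  0.14 -1.87] turn [ 0.002 -0.002 -0.004]
```

>>> drive_tool(
  increments=[
    [255, 0, 0.02, 0.3, 0, 0, -0.004],
    [255, 0, 0.02, 0.6, 0, 0, -0.004],
    [255, 0, 0.02, 0.9, 0, 0, -0.004],
    [255, 0, 0.02, 1.1, 0, 0, -0.004],
    [255, 0, 0.02, 1.3, 0, 0, -0.004],
    [255, 0, 0.02, 1.3, 0, 0, -0.004],
    [255, 0, 0.02, 1.3, 0, 0, -0.004],
  ],
  force=70,
)

```text
t: 12.8
tcp_pos: [0.4627, -0.169, 0.0806]
tool_rot: [-0.102, 0.995, 0.001, -0.001]
force: [-1.2, 1.3, 5.2]
finger_gap: 0.245
```

```bash
python3 -c "
from h import *
rail();to(.463,-.1678,.112,101.7)"
```

```text
rail x -30.5  lateral -1.1 mm z 80.6 Fx,Fy rail -0.9 1.5 Fz 5.2
t 12.80 tcp mm [ 462.7 -169.    80.6] az 101.70 F [-1.2  1.3  5.2] M [0.08 0.22 0.  ] gap 0.245 q [-0.58  0.6   1.89 -0.    0.65 -2.35]
shift cm [-0.05  0.12 -3.14] turn [ 0.002 -0.002 -0.   ]
```

>>> drive_tool(
  increments=[
    [255, 0, 0, 0.2, 0, 0, 0],
    [255, 0, 0, 0.4, 0, 0, 0],
    [255, 0, 0, 0.55, 0, 0, 0],
    [255, 0, 0, 0.7, 0, 0, 0],
    [255, 0, 0, 0.8, 0, 0, 0],
    [255, 0, 0, 0.8, 0, 0, 0],
    [255, 0, 0, 0.8, 0, 0, 0],
  ],
)

```text
t: 13.5
tcp_pos: [0.4627, -0.169, 0.0731]
tool_rot: [-0.102, 0.995, 0.001, -0.001]
force: [-0.8, 1.8, 9.4]
finger_gap: 0.25
```

```bash
python3 -c "
from h import *
rail()"
```

```text
rail x -30.5  lateral -1.0 mm z 73.1 Fx,Fy rail -0.4 1.9 Fz 9.4
```

>>> drive_tool(
  increments=[
    [255, 0, 0, 0.1, 0, 0, 0],
    [255, 0, 0, 0.2, 0, 0, 0],
    [255, 0, 0, 0.2, 0, 0, 0],
    [255, 0, 0, 0.2, 0, 0, 0],
  ],
)

```text
t: 13.9
tcp_pos: [0.4627, -0.169, 0.0713]
tool_rot: [-0.102, 0.995, 0.001, -0.001]
force: [-2.8, 1.4, 9.9]
finger_gap: 0.245
```

```bash
python3 -c "
from h import *
rail()
for _ in range(4): manip.snapshot('top');rail()"
```

```text
rail x -30.4  lateral -1.0 mm z 71.3 Fx,Fy rail -2.4 2.0 Fz 9.9
rail x -30.5  lateral -1.0 mm z 71.3 Fx,Fy rail -1.6 0.7 Fz 10.6
rail x -30.4  lateral -1.0 mm z 71.3 Fx,Fy rail -1.0 1.5 Fz 11.1
rail x -30.5  lateral -1.0 mm z 71.3 Fx,Fy rail -1.1 0.5 Fz 10.7
rail x -30.5  lateral -1.0 mm z 71.3 Fx,Fy rail -1.2 1.1 Fz 10.3
```

Spring load is about 12 N, which puts it 2 mm above hard-up and 3 mm below the tooth-clearance height. Now the quarter turn.

>>> drive_tool(
  increments=[
    [255, 0, 0, 0, 0, 0, 0.13],
    [255, 0, -0.01, 0, 0, 0, 0.26],
    [255, 0, -0.02, 0, 0, 0, 0.39],
    [255, 0, -0.03, 0, 0, 0, 0.52],
    [255, 0, -0.04, 0, 0, 0, 0.65],
    [255, 0, -0.05, 0, 0, 0, 0.785],
    [255, 0, -0.05, 0, 0, 0, 0.785],
  ],
)

```text
t: 14.8
tcp_pos: [0.4637, -0.1702, 0.0715]
tool_rot: [0.287, 0.958, -0.0, 0.0]
force: [-1.2, 0.6, 10.5]
finger_gap: 0.243
```

```bash
python3 -c "
from h import *
rail();to(.463,-.1678,.0715,11.7)"
```

```text
rail x -29.7  lateral -2.4 mm z 71.5 Fx,Fy rail -1.1 0.8 Fz 10.5
t 14.80 tcp mm [ 463.7 -170.2   71.5] az 56.59 F [-1.2  0.6 10.5] M [ 0.06  0.15 -0.08] gap 0.243 q [-0.58  0.62  1.89 -0.    0.63 -1.57]
shift cm [0.19 0.16 0.  ] turn [-0.     0.     0.784]
```

>>> drive_tool(
  increments=[
    [255, 0.01, 0.01, 0, 0, 0, 0.13],
    [255, 0.02, 0.02, 0, 0, 0, 0.26],
    [255, 0.03, 0.03, 0, 0, 0, 0.39],
    [255, 0.03, 0.03, 0, 0, 0, 0.52],
    [255, 0.03, 0.03, 0, 0, 0, 0.65],
    [255, 0.03, 0.03, 0, 0, 0, 0.784],
    [255, 0.03, 0.03, 0, 0, 0, 0.784],
    [255, 0.03, 0.03, 0, 0, 0, 0.784],
  ],
)

```text
t: 15.6
tcp_pos: [0.4639, -0.17, 0.0716]
tool_rot: [0.631, 0.776, -0.0, 0.0]
force: [-0.8, -0.7, 10.2]
finger_gap: 0.249
```

```bash
python3 -c "
from h import *
rail();to(.463,-.1678,.0715,11.7)
for _ in range(3): manip.snapshot('top');rail()"
```

```text
rail x -29.5  lateral -2.3 mm z 71.6 Fx,Fy rail -0.9 -0.5 Fz 10.2
t 15.60 tcp mm [ 463.9 -170.    71.6] az 11.79 F [-0.8 -0.7 10.2] M [ 0.    0.17 -0.02] gap 0.249 q [-0.58  0.62  1.89 -0.    0.63 -0.78]
shift cm [ 0.24 -0.04  0.01] turn [0.001 0.001 0.002]
rail x -29.4  lateral -2.3 mm z 71.6 Fx,Fy rail -0.5 0.5 Fz 9.8
rail x -29.5  lateral -2.3 mm z 71.6 Fx,Fy rail -0.5 -0.9 Fz 10.8
rail x -29.5  lateral -2.3 mm z 71.6 Fx,Fy rail 0.4 -0.0 Fz 10.5
```

>>> drive_tool(
  increments=[
    [255, 0.1, 0, 0, 0, 0, 0.002],
    [255, 0.2, 0, 0, 0, 0, 0.002],
    [255, 0.3, 0, 0, 0, 0, 0.002],
    [255, 0.3, 0, 0, 0, 0, 0.002],
  ],
)

```text
t: 16.15
tcp_pos: [0.4642, -0.1688, 0.0719]
tool_rot: [0.631, 0.776, -0.001, 0.002]
force: [-1.0, -4.0, 10.8]
finger_gap: 0.247
```

```bash
python3 -c "
from h import *
rail();manip.snapshot('top');rail()"
```

```text
rail x -28.9  lateral -1.1 mm z 71.9 Fx,Fy rail -1.8 -3.7 Fz 10.8
rail x -28.9  lateral -1.2 mm z 71.9 Fx,Fy rail -2.0 -4.1 Fz 11.0
```

>>> drive_tool(
  increments=[
    [255, -0.15, 0, 0, 0, 0, 0],
    [255, -0.3, 0, 0, 0, 0, 0],
    [255, -0.45, 0, 0, 0, 0, 0],
    [255, -0.55, 0, 0, 0, 0, 0],
    [255, -0.55, 0, 0, 0, 0, 0],
  ],
)

```text
t: 16.7
tcp_pos: [0.4639, -0.1706, 0.0713]
tool_rot: [0.632, 0.775, 0.001, -0.001]
force: [1.0, 5.6, 11.0]
finger_gap: 0.248
```

```bash
python3 -c "
from h import *
rail();manip.snapshot('top');rail()"
```

```text
rail x -29.6  lateral -2.9 mm z 71.3 Fx,Fy rail 2.2 5.3 Fz 11.0
rail x -29.6  lateral -2.9 mm z 71.3 Fx,Fy rail 2.3 4.5 Fz 10.8
```

>>> drive_tool(
  increments=[
    [255, 0.15, 0, 0, 0, 0, 0],
    [255, 0.28, 0, 0, 0, 0, 0],
    [255, 0.28, 0, -0.1, 0, 0, 0],
    [255, 0.28, 0, -0.2, 0, 0, 0],
    [255, 0.28, 0, -0.3, 0, 0, 0],
    [255, 0.28, 0, -0.4, 0, 0, 0],
    [255, 0.28, 0, -0.5, 0, 0, 0],
    [255, 0.28, 0, -0.6, 0, 0, 0],
    [255, 0.28, 0, -0.6, 0, 0, 0],
    [255, 0.28, 0, -0.6, 0, 0, 0],
  ],
)

```text
t: 17.75
tcp_pos: [0.464, -0.17, 0.0773]
tool_rot: [0.631, 0.776, -0.0, 0.001]
force: [-0.8, -0.9, 6.2]
finger_gap: 0.25
```

```bash
python3 -c "
from h import *
rail();manip.snapshot('top');rail();to(.463,-.1678,.0715,11.7)"
```

```text
rail x -29.4  lateral -2.3 mm z 77.3 Fx,Fy rail -1.0 -0.7 Fz 6.2
rail x -29.4  lateral -2.3 mm z 77.3 Fx,Fy rail -0.5 -0.8 Fz 7.0
t 17.80 tcp mm [ 463.9 -170.1   77.3] az 11.70 F [-0.3 -0.8  7. ] M [-0.21  0.09 -0.02] gap 0.250 q [-0.58  0.61  1.89 -0.    0.64 -0.78]
shift cm [ 0.24 -0.05  0.58] turn [ 0.001  0.001 -0.   ]
```

>>> drive_tool(
  increments=[
    [255, 0, 0, -0.1, 0, 0, 0],
    [255, 0, 0, -0.2, 0, 0, 0],
    [255, 0, 0, -0.3, 0, 0, 0],
    [255, 0, 0, -0.3, 0, 0, 0],
    [255, 0, 0, -0.3, 0, 0, 0],
  ],
)

```text
t: 18.3
tcp_pos: [0.4639, -0.1699, 0.0793]
tool_rot: [0.631, 0.775, -0.0, 0.0]
force: [2.6, -4.1, -2.4]
finger_gap: 0.251
```

```bash
python3 -c "
from h import *
rail();manip.snapshot('top');rail();to(.463,-.1678,.0715,11.7)"
```

```text
rail x -29.5  lateral -2.2 mm z 79.3 Fx,Fy rail 1.7 -4.5 Fz -2.4
rail x -29.5  lateral -2.2 mm z 79.3 Fx,Fy rail 2.1 -3.7 Fz -2.7
t 18.35 tcp mm [ 463.9 -169.9   79.3] az 11.69 F [ 2.8 -3.2 -2.7] M [-0.8  -0.56  0.01] gap 0.249 q [-0.58  0.61  1.89 -0.    0.65 -0.78]
shift cm [ 0.23 -0.04  0.78] turn [ 0.  0. -0.]
```

The lips have caught: Fz dropped from +6.6 to −2.6 N at the expected height. I'll relax the arm slightly, open and look.

>>> drive_tool(
  increments=[
    [255, 0, 0, 0.08, 0, 0, 0],
    [255, 0, 0, 0.08, 0, 0, 0],
    [200, 0, 0, 0.08, 0, 0, 0],
    [100, 0, 0, 0.08, 0, 0, 0],
    [0, 0, 0, 0.08, 0, 0, 0],
    [0, 0, 0, 0.08, 0, 0, 0],
    [0, 0, 0, 0.08, 0, 0, 0],
    [0, 0, 0, 0.08, 0, 0, 0],
    [0, 0, 0, 0.08, 0, 0, 0],
    [0, 0, 0, -2, 0, 0, 0],
    [0, 0, 0, -6, 0, 0, 0],
    [0, 0, 0, -10, 0, 0, 0],
    [0, 0, 0, -14, 0, 0, 0],
    [0, 0, 0, -18, 0, 0, 0],
  ],
)

```text
t: 19.75
tcp_pos: [0.4626, -0.1687, 0.2608]
tool_rot: [0.631, 0.775, -0.0, -0.002]
force: [1.2, -0.1, -0.1]
finger_gap: 0.999
```

>>> drive_tool(
  increments=[
    [0, 4, 0, 0, 0, 0, 0],
    [0, 8, 0, 0, 0, 0, 0],
    [0, 12, 0, 0, 0, 0, 0],
    [0, 16, 0, 0, 0, 0, 0],
    [0, 20, 0, 0, 0, 0, 0],
    [0, 24, 0, 0, 0, 0, 0],
    [0, 27, 0, 0, 0, 0, 0],
    [0, 27, 0, 0, 0, 0, 0],
    [0, 27, 0, 0, 0, 0, 0],
    [0, 27, 0, 0, 0, 0, 0],
  ],
)

```text
t: 20.75
tcp_pos: [0.4087, 0.0946, 0.2599]
tool_rot: [0.632, 0.775, -0.0, -0.001]
force: [-0.1, 0.4, 1.3]
finger_gap: 0.998
```

```bash
python3 -c "
from h import *
rail()
a=manip.snapshot('scene')[:,:,::-1];b=manip.snapshot('top')[:,:,::-1]
cv2.imwrite('pics/f_s.png',a);cv2.imwrite('pics/f_t.png',b)
f=lambda i,x,y:cv2.resize(i[y:y+250,x:x+200],(400,500),interpolation=cv2.INTER_CUBIC)
cv2.imwrite('pics/f.png',np.hstack([f(a,110,190),f(b,350,185)]))"
```

```text
rail x -29.8  lateral 268.0 mm z 259.9 Fx,Fy rail -0.1 0.4 Fz 1.3
```

View pics/f.png

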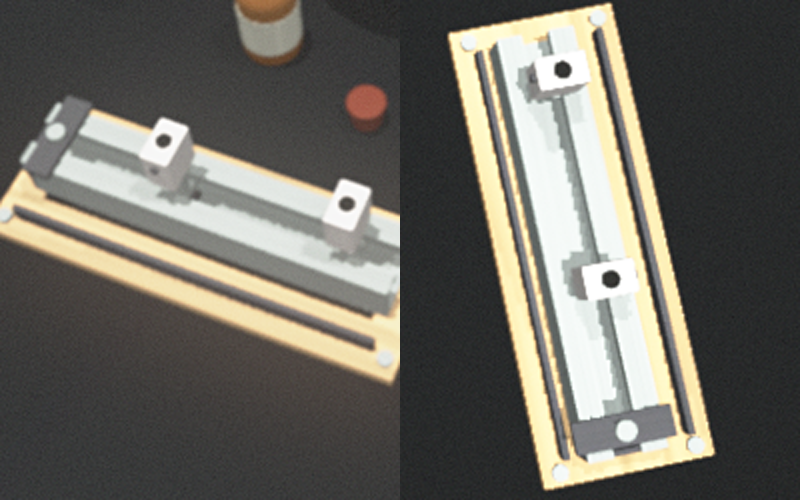

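Both views show the new socket standing across the rail like the fitted one. Its hole is at (163,141) in the scene crop and (611,279) in the top crop, and the stopper and bottle are in place. A quick numerical check before handing in:

```bash
python3 - <<'E'
from h import *
def tri(a,b):
    o1,d1=ray("top",a);o2,d2=ray("scene",b);d1=d1[0];d2=d2[0]
    t=np.linalg.lstsq(np.c_[d1,-d2],o2-o1,rcond=None)[0];return (o1+t[0]*d1+o2+t[1]*d2)/2
S=cv2.imread("pics/f_s.png").min(2);T=cv2.imread("pics/f_t.png").min(2)
def hole(g,u,v):
    x,y=int(u),int(v);p=np.clip(150.-g[y-5:y+6,x-5:x+6],0,None);yy,xx=np.mgrid[-5:6,-5:6];return x+(p*xx).sum()/p.sum(),y+(p*yy).sum()/p.sum()
n=tri(hole(T,455,324),hole(S,191,260));f=tri(hole(T,431,219),hole(S,283,291))
d=n-f;a=np.radians(11.7);print(n,f,"along,lat,dz mm",1000*(d[0]*np.cos(a)+d[1]*np.sin(a)),1000*(-d[0]*np.sin(a)+d[1]*np.cos(a)),1000*d[2])
for nm,(x,y) in(("new",(455,324)),("fit",(431,219))):
    k=np.zeros_like(T);k[y-14:y+15,x-16:x+17]=(T[y-14:y+15,x-16:x+17]>242)*255
    _,l,s,_=cv2.connectedComponentsWithStats(k);i=1+s[1:,4].argmax();W=onplane("top",cv2.boxPoints(cv2.minAreaRect(cv2.findNonZero((l==i).astype(np.uint8)))),.1175)
    print(nm,cv2.minAreaRect(W[:,:2].astype(np.float32))[1:])
for n in("top","scene"):
    A=cv2.imread(f"pics/{n}0.png");B=cv2.imread(f"pics/f_{n[0]}.png")
    c=lambda i:np.argwhere((i[:,:,2]>110)&(i[:,:,1]<90)&(i[:,:,0]<100)).mean(0).round(1);print(n,"red/brown centroid",c(A),c(B))
E
```

```text
[ 0.46347587 -0.16933717  0.11874396] [ 0.59958208 -0.13954359  0.11872114] along,lat,dz mm -139.320071862311 -1.5739476195210587 0.022817166293709334
new ((0.034941866993904114, 0.03660951182246208), 89.46025085449219)
fit ((0.031518395990133286, 0.035588789731264114), 12.523313522338867)
top red/brown centroid [194.8 210.5] [195.4 209.4]
scene red/brown centroid [201.6 303.8] [200.3 303.3]
```

```bash
python3 -c "
from h import *
print(manip.sign_off(), manip.sense()['t'])"
```

```text
the job is handed in; nothing more can be done
the job is handed in; nothing more can be done
```

The loose socket is mounted on the bench rail at about base x = −29 mm, across the rail, and I handed the job in at about 21 s with the arm clear.

**What I did:** I took the socket out of the storage block and found the slot's middle by touching both lip edges with the foot, with no more than about 4 N sideways. I lowered the nut lengthwise through the slot and pressed to about 12 N on the spring. After a quarter turn I let it rise until the lips caught and the vertical force dropped from +6.6 to −2.6 N. I then released it and backed away. The highest force I read was about 11 N.

**Last checks:**
- **Position:** the head top is level with the fitted socket's (difference 0.02 mm) and 139 mm from it along the rail, where 140 mm is the target.
- **Sideways:** it measured 1.6 mm to one side of the rail line through the fitted socket. That is inside the groove's play (about 2 mm), but not dead centre.
- **Square and upright:** the gripper was at 11.7° against a rail angle of 11.7° just before release, and both final pictures show the socket standing across the rail like the fitted one. A separate check of the head's angle from the picture failed because the mask merged with the pale channel, so I disregarded it.
- **Bystanders:** the stopper and bottle look unmoved in the final pictures. I did not check the beaker afterwards, but the arm never went near it.

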